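# Roll the knurled wheel until the jaw gap stands at the gauge mark

### The job

Set the gap of the blue and grey gap stop on the bench: with a fingertip laid lightly on top of its knurled wheel, roll the wheel toward the jaws, stroke by stroke, until the yellow pointer of the sliding jaw stands on the red gauge mark, then take the hand away. Move the jaw only by the wheel, do not touch the jaw itself, do not grasp, lift or shift the gap stop, and leave the loose parts and tools around it as they lie.

Things in the scene. Friction and masses are not known exactly. Their poses are not given: they have to be found in the camera images.
- gap_stop: heavy loose fixture (3.5 kg), plate 90 x 250 mm flat on the bench; origin centre of its underside, y along its length, z up. On it, on buffers, a grey bed (top 24 mm up): at -y (right, seen from the robot) the wheel between blue cheeks (tops 64 mm up, 52 mm over both); at +y the blue anvil (top 62 mm, face at y = 76 mm); between, the jaw and, along -x, a scale rail (top 36 mm).
- wheel_top (a point): top of the knurled dark rubber wheel (radius 32, 20 mm wide), 86 mm up, mid-width; axes as gap_stop; the axle lies along x, so the top runs along y. The point does not turn, but sinks with the bed: its buffers yield straight down, 3 N to start, 1.5 N more per mm, stop at 5 mm (about 11 N). Nothing else within 60 mm stands above 64 mm.
- wheel (a joint): turn of the knurled wheel, rad: 0 at the start, grows as its top is rolled toward +y of gap_stop (toward jaw and anvil), up to 5; stays where it is left (friction about 0.04 N m at the wheel).
- jaw (a joint): travel of the dark sliding jaw (48 mm wide, top 60 mm up), m: 0 at the start (gap to the anvil 66 mm), grows as the gap closes; geared to the wheel, 12 mm of jaw per rad, so 2.67 mm of wheel rim per mm of jaw; rolling back opens the gap again.
- pointer (a point): tip of the yellow pointer bar (3 mm wide) of the sliding jaw, 18 mm long, reaching over the scale rail 2.5 mm above it; moves along y of gap_stop with the jaw; axes as those of gap_stop.
- gauge_mark (a point): centre of the red gauge mark, a band 6 mm wide along y across the scale rail; fixed there, 18 to 36 mm toward +y of gap_stop from the pointer's start; axes as gap_stop. The jaw is set when the pointer's tip is level with the band along y (within 3 mm of its centre).
- jig_strip: loose light-wood strip with a dark pin, 26 x 150 x 23 mm, bystander, lying behind the gap stop; origin centre of its underside
- steel_bolt: loose grey hex bolt, 30 x 75 x 26 mm, bystander, lying behind the gap stop; origin centre of its underside
- red_pliers: loose pliers with red handles, 56 x 175 x 14 mm, bystander; origin centre of its underside
- brass_bush: loose brass-coloured ring bush, 36 mm across, 10 mm high, bystander; origin centre of its underside
- green_marker: loose green marker pen, 14 x 137 x 14 mm, bystander; origin centre of its underside
- rusty_bolt: loose brown hex bolt, 22 x 56 x 20 mm, bystander; origin centre of its underside

How it is judged:
By the outcome, as a careful person would: the job done as asked, in the order asked, and still so for the second after the job is handed in, with the robot touching nothing.
It also fails if it takes over 48 s, if anything falls off the work surface, if the arm or the gripper's body presses on something with over 40 N, if the wrist force passes 120 N, or if a joint passes its speed limit or range.

### The arm

A 7-joint arm with a two-finger parallel gripper is mounted at the origin on a cart in front of the work surface, level with it; the furniture and walls round the work are solid. World frame = base frame: x ahead of the robot, y to its left, z up, the work surface at z = 0. Lengths are in m, angles in rad, forces in N, time in s.
With the tool pointing down it reaches from about 0.35 to 0.9 m from the base axis. Payload 8.1 kg.
Tool frame: the origin (TCP) lies on the front face of the gripper's body, between the roots of the fingers; the fingertips stand 66 mm ahead of it and the grasp point (between the pads) lies 47 mm ahead of it (arm.finger_overhang is the distance from the TCP to the fingertips, in m); z points along the fingers, y is the line along which they close (so a half turn about z gives the same grasp; the last joint's range is limited). The gripper opens to 92 mm and grips with 3 to 60 N. Pads are 19 mm wide; open, the fingers measure 130 mm over their backs; the gripper's body (75 mm by 190 mm) begins 47 mm behind the grasp point.
Start: joints at [-1.388, 0.434, 0.025, 1.573, -0.012, 1.134, -0.075], TCP at [0.176, 0.6, 0.292] pointing down, gripper open.
Joint ranges: [-2.62, 2.62], [-0.44, 2.09], [-1.27, 1.32], [0.08, 2.57], [-1.32, 4.46], [0.12, 2], [-2.74, 2.74]. Speed limits (rad/s): [2.22, 2.22, 3.01, 3.01, 3.14, 3.14, 3.14].

### API

Orientations are given as a rotation vector (axis times angle).
In Python, from cell import readout, cams, workorder, spotter, arm gives the robot as it stands.
- The arm moves only by the tool send_path, called after ">>>" as name(argument=value, ...) on one line, values as JSON. Schema: {"type":"object","properties":{"deltas":{"type":"string"},"squeeze":{"type":"number"},"only":{"type":"string"},"quiet":{"type":"boolean"},"lines":{"type":"string"}},"required":["deltas"],"additionalProperties":false}. deltas is a string of 1 to 10 rows, parted by a bar, with the numbers parted by spaces; each row has 5 numbers: dx, dy, dz in a scale on which 1.0 is 0.25 m, then a turn about the tool's z in fractions of the full range, 1 being pi rad, then the opening from 0.0 (shut) to 1.0 (fully open); each row shifts and turns the commanded pose from where the row before left it, along the tool's axes as they then stand; what a row does not reach is not made up. A row lasts 1/10 s, in which the tool goes at most 0.05 m and 0.15 rad, less where a joint would pass 70% of its speed; a pose out of reach is approached as far as the arm can. The fingers move at their own pace and stop on an object; squeeze is the grip in N (left out, the last holds). Time passes only in rows, so rows that do not move let the fingers close. The tool returns the time, the measured TCP pose, the force, the opening and the grip force at its end. only (a regular expression) keeps the lines of the reply that match it, lines (a string "A,B") keeps lines A to B, and quiet returns only ok. Input that does not fit is refused with a message, and nothing moves.
- readout.observe(): the state, without advancing time (a new reading comes with each control period).
- cams.get_image(name): name is "scene" or "top" or "wrist"; returns a dict with "image" (480x640x3 uint8, blue, green, red), "fx", "fy", "cx", "cy" (pixels), "distortion" ([k1, k2, p1, p2, k3] as OpenCV has them; the pictures are not rectified), "cam_to_world" (4x4, takes a point from camera to world coordinates); the wrist camera has in their place "mount" (4x4, takes a point from camera to tool coordinates, whose origin is the TCP and whose axes are the flange's). Camera axes: x right, y down, z forward; pixel columns grow to the right and rows downward; lengths in m; the calibration is good to about 2 mm. A picture is of the moment at which its call begins: read the wrist's pose just before it. There is no depth.
- workorder.sign_off(): hands the job in; it is judged then, once.
Trained networks look in a picture, given as the dict that the camera call returned (one of the last four; its "shot" number tells which), for a name from the list of things; names that differ only in an ending like _2 or _b are one class to them, and where a whole thing is asked for, a point or a joint stands for the part that bears it (a point fixed in the world has none). Each returns a list of dicts, best first, with "score" (0 to 1); they miss things now and then, are a little off and sometimes report something else, mostly with a low value. They report only what shows in the picture. A call takes as long as a camera call.
- spotter.boxes_of(picture, name): "centre" ([x, y, z] in m, in the coordinates of the camera as it stood for that picture, good to about 4 mm: the middle of the surface that is visible of it).
The state is a dict: "clock": time; "joints": joint angles; "dq": joint speeds; "joint_efforts": joint torques, N m; "position": TCP position; "ee_rot": TCP orientation; "force": force on the tool from outside, world axes, zero at the start; "ft_torque": the same for the moment, N m; "width": opening from 0.0 (shut) to 1.0 (fully open); "gripper_force": force on a finger pad.
Only numpy, scipy, OpenCV 4.12 (cv2) and the standard library are available. Lean on these libraries where they do the work, as an engineer would, in place of code of your own. Each camera call takes 0.05 s, during which the arm holds its last target. There are 200 camera calls.

## Working session

There is one attempt and no reset: what is moved stays moved. The work goes in short steps, Python scripts to look and compute and a tool call to move; the robot and the scene stay as the last step left them, time stands still between calls to the robot, and variables do not carry over. Pictures are saved under pics/ and viewed, at most 10 in all, crops included, and the job is handed in when it is done.

```bash
mkdir -p pics
```

Create h.py:
```python
from cell import readout, cams, workorder, spotter, arm
import numpy as np, cv2
def w(p,c): return (np.array(p['cam_to_world'])@np.r_[c,1])[:3]
```

Run:
```python
from h import *
o=readout.observe(); print(o['clock'],o['position'],o['ee_rot'],o['force'],o['width'])
for n in ['top','scene']:
    p=cams.get_image(n); cv2.imwrite(f'pics/{n}0.png',p['image'])
    for t in ['gap_stop','wheel_top','wheel','jaw','pointer','gauge_mark','jig_strip','steel_bolt']:
        r=spotter.boxes_of(p,t)
        print(n,t,[(round(d['score'],2),w(p,d['centre']).round(4).tolist()) for d in r[:2]])
```

```text
0.0 [0.1760888  0.59924562 0.29145228] [-4.47385280e-01 -3.10948444e+00  2.44824975e-03] [-0.27806444  0.42279583  0.33081334] 0.9996588014511298
top gap_stop [(0.83, [0.4741, -0.0597, 0.0173])]
top wheel_top [(0.64, [0.4818, -0.0584, 0.0222])]
top wheel [(0.75, [0.4658, -0.1297, 0.0847])]
top jaw [(0.82, [0.4762, -0.0638, 0.058])]
top pointer [(0.76, [0.4777, -0.0607, 0.0569])]
top gauge_mark []
top jig_strip [(0.71, [0.5518, -0.0147, 0.0072])]
top steel_bolt [(0.52, [0.5454, -0.14, 0.0179])]
scene gap_stop [(0.74, [0.4614, -0.0985, 0.0285])]
scene wheel_top [(0.63, [0.4625, -0.0966, 0.0328]), (0.48, [0.4667, -0.0717, 0.0628])]
scene wheel [(0.82, [0.4663, -0.1419, 0.0772])]
scene jaw [(0.68, [0.4675, -0.071, 0.0573])]
scene pointer [(0.7, [0.4673, -0.0695, 0.0615])]
scene gauge_mark [(0.74, [0.4157, 0.2338, 0.0169])]
scene jig_strip []
scene steel_bolt [(0.52, [0.539, -0.1522, 0.0179])]
```

View pics/top0.png

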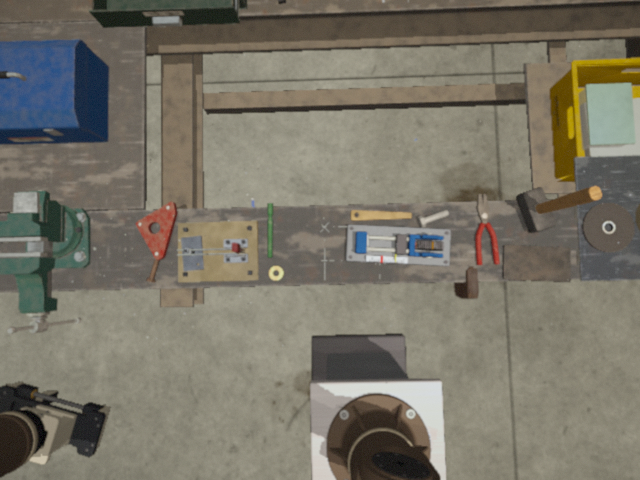

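View pics/scene0.png

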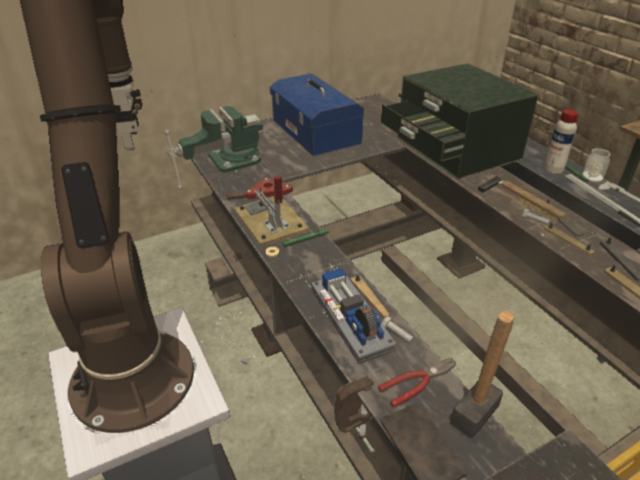

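The top view shows the gap stop at about (398,245), lying nearly square with the pointer and red mark side (white scale) toward the robot. The wheel is at right, near (428,243). The scene view confirms this and shows a clear path at the present height. I'll carry the hand over and shut it on the way.

The rows are not in the units I measure in: shifts go in shares of 0.25 m and turns go in shares of pi rad. I convert before sending: -0.036 m / 0.25 = -0.144, -0.028 m / 0.25 = -0.112.

>>> send_path(deltas="-0.112 -0.144 0 0 0 | -0.112 -0.144 0 0 0 | -0.112 -0.144 0 0 0 | -0.112 -0.144 0 0 0 | -0.112 -0.144 0 0 0 | -0.112 -0.144 0 0 0 | -0.112 -0.144 0 0 0 | -0.112 -0.144 0 0 0", squeeze=10)

```text
clock: 1.7
position: [0.3103, 0.2584, 0.2925]
ee_rot: [0.447, 3.109, 0.001]
force: [1.0, 0.0, 0.8]
width: 0.351
gripper_force: 0.0
```

>>> send_path(deltas="-0.112 -0.144 0 0 0 | -0.112 -0.144 0 0 0 | -0.112 -0.144 0 0 0 | -0.112 -0.144 0 0 0 | -0.112 -0.144 0 0 0 | -0.112 -0.144 0 0 0 | 0 0 0 -0.035 0 | 0 0 0 -0.035 0 | 0 0 0 0 0 | 0 0 0 0 0")

```text
clock: 2.7
position: [0.4102, 0.0057, 0.2923]
ee_rot: [0.108, 3.14, 0.0]
force: [-0.1, 0.7, 0.2]
width: 0.003
gripper_force: 0.0
```

Add to h.py:
```python
from scipy.spatial.transform import Rotation as R
def wrist(name=None):
    o=readout.observe(); p=cams.get_image('wrist')
    T=np.eye(4); T[:3,:3]=R.from_rotvec(o['ee_rot']).as_matrix(); T[:3,3]=o['position']
    p['cam_to_world']=T@np.array(p['mount'])
    if name: cv2.imwrite(f'pics/{name}.png',p['image'])
    return o,p
def px2w(p,uv,z):
    K=np.array([[p['fx'],0,p['cx']],[0,p['fy'],p['cy']],[0,0,1]])
    q=cv2.undistortPoints(np.array(uv,float).reshape(-1,1,2),K,np.array(p['distortion'])).reshape(-1,2)
    M=np.array(p['cam_to_world']); d=np.c_[q,np.ones(len(q))]@M[:3,:3].T; c=M[:3,3]
    z=np.broadcast_to(z,len(q))
    return c+d*((z-c[2])/d[:,2])[:,None]
```

Run:
```python
from h import *
o,p=wrist('w1'); print(o['clock'],o['position'],o['ee_rot'],o['force'],o['width']); print(np.array(p['mount']).round(3), p['fx'])
for t in ['gap_stop','wheel','jaw','gauge_mark','pointer']:
    print(t,[(round(d['score'],2),w(p,d['centre']).round(4).tolist()) for d in spotter.boxes_of(p,t)[:2]])
```

```text
2.7 [0.41016254 0.00567704 0.2923086 ] [1.08090529e-01 3.13950505e+00 3.49912225e-04] [-0.08538136  0.65831714  0.17193861] 0.002853528846451351
[[ 0.002 -0.96  -0.281  0.076]
 [ 1.     0.002  0.002  0.   ]
 [-0.001 -0.281  0.96  -0.092]
 [ 0.     0.     0.     1.   ]] 340.1433332167609
gap_stop [(0.58, [0.4564, -0.0682, 0.0317])]
wheel [(0.72, [0.4623, -0.1271, 0.0738])]
jaw [(0.92, [0.4612, -0.0617, 0.0566])]
gauge_mark []
pointer [(0.83, [0.4607, -0.0594, 0.0599])]
```

View pics/w1.png

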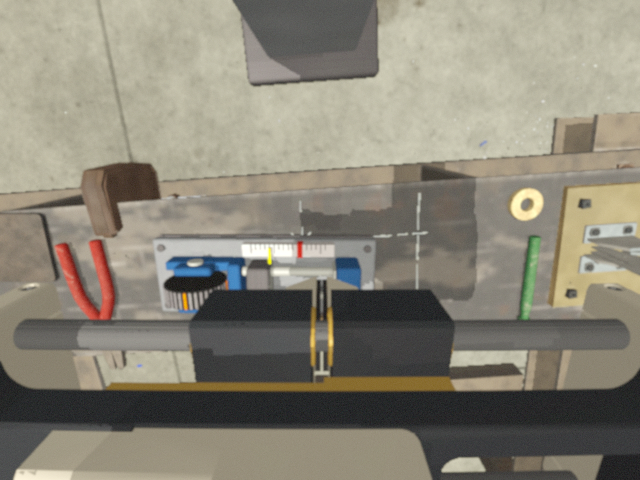

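The wrist view shows the yellow pointer at about (270,256), the red mark at (300,250), the wheel around (195,290) between blue cheeks, and the plate's near corners at (155,238) and (375,234). The hand is clear of everything.

Add to h.py:
```python
def blob(p,c,box):
    u0,v0,u1,v1=box; im=cv2.cvtColor(p['image'],cv2.COLOR_BGR2HSV)[v0:v1,u0:u1]
    H,S,V=[im[...,i].astype(int) for i in range(3)]
    m={'y':(abs(H-28)<7)&(S>140)&(V>120),'r':((H<6)|(H>174))&(S>140)&(V>90),'b':(abs(H-108)<12)&(S>130)}[c]
    n,l,st,ce=cv2.connectedComponentsWithStats(m.astype(np.uint8))
    k=1+np.argmax(st[1:,4]); return ce[k]+[u0,v0], st[k], np.argwhere(l==k)[:,::-1]+[u0,v0]
```

Run:
```python
from h import *
o,p=wrist()
cv2.imwrite('pics/w1c.png',cv2.resize(p['image'][225:325,140:400],None,fx=3,fy=3,interpolation=cv2.INTER_CUBIC))
box=(235,235,345,275)
y=blob(p,'y',box); r=blob(p,'r',box)
print(y[:2],r[:2]); print(px2w(p,[y[0],r[0]],[.0385,.036]))
print(px2w(p,[(155,238),(375,234)],.008))
```

```text
(array([269.02631579, 258.73684211]), array([32, 13,  5, 17, 38], dtype=int32)) (array([299.31481481, 249.01851852]), array([63,  7,  4, 16, 54], dtype=int32))
[[ 0.45187806 -0.05241145  0.0385    ]
 [ 0.4438084  -0.01920317  0.036     ]]
[[ 0.42869559 -0.18702986  0.008     ]
 [ 0.44018043  0.06640274  0.008     ]]
```

View pics/w1c.png

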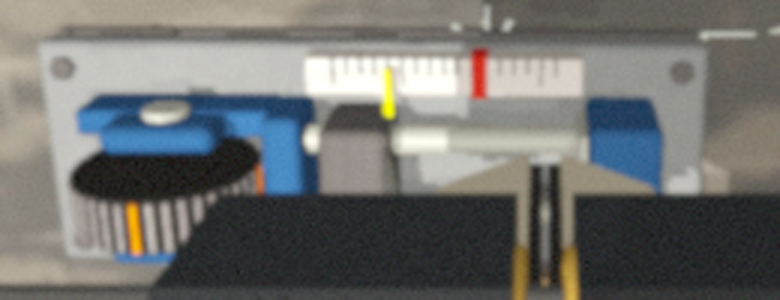

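The crop shows the wheel's near face as a black disc, spanning about (72..260,165) in crop pixels. Its top edge is near (165,200), with the tread and an orange stripe beyond it. The pointer is at (388,95) and the red mark at (480,73).

Run:
```python
from h import *
o,p=wrist()
f=lambda u,v:(140+u/3,225+v/3)
P=px2w(p,[f(165,201),f(72,185),f(260,155),f(140,258),f(600,100),f(590,150),f(660,145)],[.086,.054,.054,.08,.062,.062,.062])
gy=np.array([.0453,.999]); gx=np.array([.999,-.0453]); c=np.array([.4344,-.0603])+.045*gx
for q in P: print(q.round(4), ((q[:2]-c)@gx*1e3).round(1), ((q[:2]-c)@gy*1e3).round(1))
for n in ['top','scene']:
    p=cams.get_image(n)
    for t in ['wheel','jaw']: 
        for d in spotter.boxes_of(p,t)[:1]:
            q=w(p,d['centre']); print(n,t,q.round(4),((q[:2]-c)@gx*1e3).round(1), ((q[:2]-c)@gy*1e3).round(1))
p=cams.get_image('top')
b=blob(p,'b',(400,225,460,265)); q=px2w(p,[b[0]],.06)[0]; print('top cheeks',b[:2],q)
cv2.imwrite('pics/topc.png',cv2.resize(p['image'][215:275,335:465],None,fx=6,fy=6,interpolation=cv2.INTER_CUBIC))
```

```text
[ 0.4648 -0.1182  0.086 ] -12.0 -56.5
[ 0.4707 -0.1641  0.054 ] -4.0 -102.0
[ 0.4636 -0.0959  0.054 ] -14.3 -34.3
[ 0.4874 -0.1327  0.08  ] 11.2 -69.9
[0.448  0.0229 0.062 ] -35.2 83.8
[0.4657 0.0187 0.062 ] -17.3 80.3
[0.4654 0.0424 0.062 ] -18.7 104.0
scene wheel [ 0.4672 -0.1438  0.0718] -8.5 -81.9
scene jaw [ 0.4678 -0.0676  0.0587] -11.3 -5.8
top cheeks (array([419.11392405, 236.58227848]), array([ 9, 10, 26,  5, 79], dtype=int32)) [ 0.49501177 -0.10804649  0.06      ]
```

View pics/topc.png

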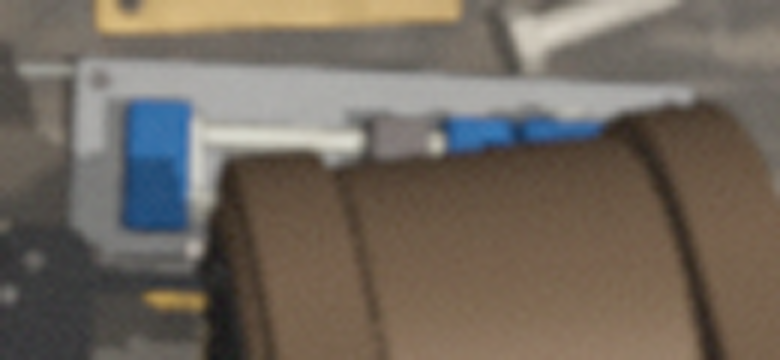

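Only the anvil at (155,165) and the back cheek show; the arm covers the rest. The wheel axis works out near (0.476,-0.130), from the disc ends at y = -102/-34 and the tread edges at x = -12/+11 in the fixture frame. Those agree with radius 32 and width 20. The jaw has about 33 mm to go. Next I'll hover over the wheel.

Converted, 0.04 m / 0.25 = 0.16, -0.037 m / 0.25 = -0.148, -0.0235 rad / 3.1416 = -0.0075.

>>> send_path(deltas="0 0 0 -0.0075 0 | -0.072 -0.148 0 0 0 | -0.072 -0.148 0 0 0 | -0.072 -0.148 0 0 0 | -0.072 -0.148 0.08 0 0 | 0 0 0.16 0 0 | 0 0 0.16 0 0 | 0 0 0.08 0 0 | 0 0 0 0 0")

```text
clock: 4.35
position: [0.4742, -0.145, 0.1697]
ee_rot: [-0.066, -3.135, -0.0]
force: [-0.2, -0.3, 0.2]
width: 0.008
gripper_force: 0.0
```

Run:
```python
from h import *
o,p=wrist('w2'); print(o['clock'],o['position'],o['ee_rot'],o['force'])
```

```text
4.35 [ 0.47420003 -0.14504888  0.16972378] [-6.56514602e-02 -3.13546150e+00 -4.68630297e-04] [-0.23034886 -0.25748547  0.17609743]
```

View pics/w2.png

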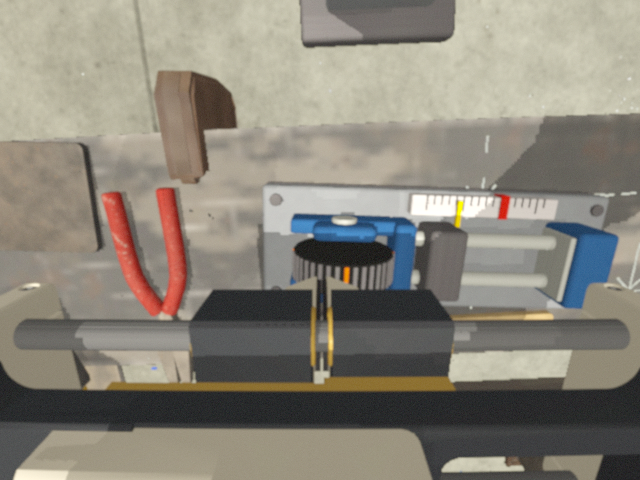

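The wrist view now shows the wheel disc spanning columns 294–394 (centre 344). The fingertips sit at about column 322, the pointer at (459,213) and the mark at (504,207). I'll refine from this closer view.

Add to h.py:
```python
gy=np.array([.0453,.999]); gx=np.array([.999,-.0453])
def gap(p,box=(400,190,620,235)):
    y=blob(p,'y',box); r=blob(p,'r',box); P=px2w(p,[y[0],r[0]],[.0385,.036])
    return (P[1,:2]-P[0,:2])@gy*1e3, P, y[0], r[0]
```

Run:
```python
from h import *
o,p=wrist(); print(gap(p))
P=px2w(p,[(294,250),(394,248),(344,266),(265,185),(605,184),(549,224),(550,302)],[.054,.054,.086,.008,.008,.062,.030]); print(P.round(4))
tip=np.linalg.inv(np.array(p['mount']))@[0,0,.066,1]; print('tip px',tip[:2]/tip[2]*p['fx']+[p['cx'],p['cy']])
```

```text
(np.float64(31.249502533676555), array([[ 0.4477049 , -0.05128523,  0.0385    ],
       [ 0.44404577, -0.01983853,  0.036     ]]), array([457.97794118, 211.375     ]), array([502.95336788, 203.6373057 ]))
[[ 0.4657 -0.162   0.054 ]
 [ 0.4669 -0.0973  0.054 ]
 [ 0.466  -0.1317  0.086 ]
 [ 0.4285 -0.1849  0.008 ]
 [ 0.4373  0.0723  0.008 ]
 [ 0.4527 -0.0037  0.062 ]
 [ 0.5227  0.0282  0.03  ]]
tip px [320.01274874 297.23924295]
```

Converted, 0.01 m / 0.25 = 0.04, 0.002 m / 0.25 = 0.008.

>>> send_path(deltas="-0.004 0 0.04 0 0 | 0 0 0.02 0 0 | 0 0 0.008 0 0 | 0 0 0 0 0")

```text
clock: 4.85
position: [0.4768, -0.1453, 0.1552]
ee_rot: [0.066, 3.141, 0.0]
force: [-0.4, -0.6, 0.1]
width: 0.008
gripper_force: 0.0
```

>>> send_path(deltas="0 0 0.008 0 0 | 0 0 0 0 0")

```text
clock: 5.05
position: [0.4769, -0.1454, 0.1532]
ee_rot: [0.066, 3.141, 0.0]
force: [-0.6, -0.4, 1.0]
width: 0.008
gripper_force: 0.0
```

Converted, 0.002 m / 0.25 = 0.008.

>>> send_path(deltas="0 0 0.008 0 0 | 0 0 0 0 0")

```text
clock: 5.25
position: [0.4768, -0.1454, 0.1511]
ee_rot: [-0.067, -3.141, -0.0]
force: [0.2, 0.7, 0.2]
width: 0.003
gripper_force: 0.0
```

>>> send_path(deltas="0 0 0.006 0 0 | 0 0 0 0 0")

```text
clock: 5.45
position: [0.477, -0.1454, 0.1498]
ee_rot: [0.067, 3.141, 0.0]
force: [-0.3, 0.5, 4.3]
width: 0.003
gripper_force: 1.6
```

Contact at about 4 N. Adding a little more, then the first stroke.

Converted, 0.005 m / 0.25 = 0.02, 0.004 m / 0.25 = 0.016.

>>> send_path(deltas="0 0 0.002 0 0 | 0 0.016 0 0 0 | 0 0.02 0 0 0 | 0 0.02 0 0 0")

```text
clock: 5.85
position: [0.4779, -0.1316, 0.1496]
ee_rot: [0.068, 3.14, -0.001]
force: [0.0, -0.7, 6.3]
width: 0.005
gripper_force: 3.2
```

>>> send_path(deltas="0 0.02 0 0 0 | 0 0.02 0 0 0 | 0 0.016 0 0 0 | 0 0 0 0 0")

```text
clock: 6.25
position: [0.4785, -0.1165, 0.1493]
ee_rot: [0.065, 3.14, 0.001]
force: [2.6, 2.1, 2.5]
width: 0.005
gripper_force: 1.7
```

Run:
```python
from h import *
o,p=wrist(); print(o['position'],o['force']); print(gap(p,(370,170,600,250)))
```

```text
[ 0.47849806 -0.11646238  0.14928911] [2.61549481 2.08143558 2.45355627]
(np.float64(20.424877506061193), array([[ 0.44908452, -0.04057326,  0.0385    ],
       [ 0.44415211, -0.01990427,  0.036     ]]), array([442.55629139, 216.1192053 ]), array([475.21008403, 206.13865546]))
```

The stroke gave 10.8 mm, as geared. Lift, go back, and repeat.

Converted, -0.014 m / 0.25 = -0.056, -0.01 m / 0.25 = -0.04.

>>> send_path(deltas="0 0 -0.04 0 0 | 0.004 -0.056 0 0 0 | 0 -0.056 0 0 0 | 0 0 0 0 0 | 0 0 0.032 0 0 | 0 0 0.008 0 0 | 0 0 0 0 0")

```text
clock: 7.0
position: [0.4759, -0.1456, 0.1489]
ee_rot: [-0.067, -3.141, 0.001]
force: [-0.4, -3.9, 4.2]
width: 0.004
gripper_force: 2.5
```

>>> send_path(deltas="0 0.016 0 0 0 | 0 0.02 0 0 0 | 0 0.02 0 0 0 | 0 0.02 0 0 0 | 0 0.02 0 0 0 | 0 0.016 0 0 0 | 0 0 0 0 0")

```text
clock: 7.7
position: [0.4771, -0.1159, 0.1491]
ee_rot: [-0.064, -3.141, -0.002]
force: [1.9, 2.8, 2.7]
width: 0.001
gripper_force: 1.6
```

Run:
```python
from h import *
o,p=wrist(); print(o['position'],o['force']); print(gap(p,(370,170,600,250)))
```

```text
[ 0.47708838 -0.11589475  0.14909298] [1.91942691 2.79113252 2.66334398]
(np.float64(9.084597656309448), array([[ 0.44954425, -0.0291688 ,  0.0385    ],
       [ 0.44416878, -0.01983136,  0.036     ]]), array([460.00621118, 218.75776398]), array([474.18565401, 208.76371308]))
```

Converted, -0.014 m / 0.25 = -0.056, -0.01 m / 0.25 = -0.04.

>>> send_path(deltas="0 0 -0.04 0 0 | 0 -0.056 0 0 0 | 0 -0.056 0 0 0 | 0 0 0 0 0 | 0 0 0.032 0 0 | 0 0 0.008 0 0 | 0 0 0 0 0")

```text
clock: 8.45
position: [0.4759, -0.1456, 0.1489]
ee_rot: [-0.067, -3.141, 0.001]
force: [-0.6, -2.5, 4.2]
width: 0.002
gripper_force: 2.5
```

>>> send_path(deltas="0 0.016 0 0 0 | 0 0.02 0 0 0 | 0 0.02 0 0 0 | 0 0.02 0 0 0 | 0 0.008 0 0 0 | 0 0 0 0 0")

```text
clock: 9.05
position: [0.4773, -0.123, 0.1496]
ee_rot: [0.064, 3.14, 0.001]
force: [0.9, 1.7, 5.5]
width: 0.005
gripper_force: 2.9
```

Run:
```python
from h import *
o,p=wrist(); print(o['position'],o['force']); print(gap(p,(370,170,600,250)))
cv2.imwrite('pics/w3.png',cv2.resize(p['image'][160:300,340:540],None,fx=4,fy=4,interpolation=cv2.INTER_CUBIC))
```

```text
[ 0.47734966 -0.12302339  0.14955838] [0.94902985 1.66116479 5.46649195]
(np.float64(-0.6708396597525089), array([[ 0.44937044, -0.02100812,  0.0385    ],
       [ 0.43769522, -0.02115021,  0.036     ]]), array([484.65405405, 216.74594595]), array([484.34375, 197.15625]))
```

View pics/w3.png

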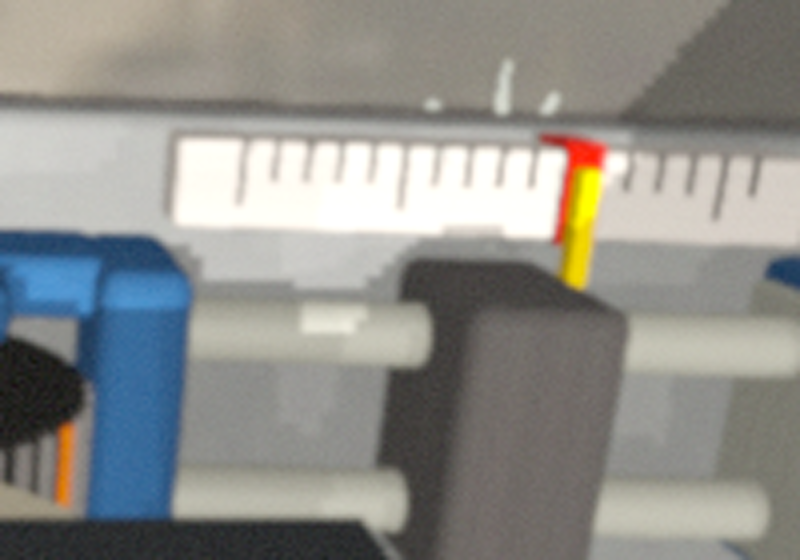

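The picture shows the pointer (580,220) lying over the red band (about 557–605 near row 150). By the earlier mark position there is about 1 mm left. I'll lift off and check from straight above, away from parallax.

Converted, 0.035 m / 0.25 = 0.14, 0.033 m / 0.25 = 0.132.

>>> send_path(deltas="0 0 -0.04 0 0 | 0 0 -0.12 0 0 | 0 0 -0.12 0 0 | 0 0.14 -0.04 0 0 | 0 0.14 0 0 0 | 0 0.132 0 0 0 | 0 0 0 0 0 | 0 0 0 0 0")

```text
clock: 9.9
position: [0.4807, -0.0206, 0.2294]
ee_rot: [-0.063, -3.14, -0.0]
force: [-0.4, 0.7, 0.1]
width: 0.007
gripper_force: 0.0
```

Run:
```python
from h import *
o,p=wrist(); print(o['clock'],o['position'],o['force'])
cv2.imwrite('pics/w4.png',cv2.resize(p['image'][190:290,220:420],None,fx=4,fy=4,interpolation=cv2.INTER_CUBIC))
b=(250,190,390,290); y=blob(p,'y',b); print(gap(p,b),y[1])
```

```text
9.9 [ 0.48074479 -0.0205779   0.22944643] [-0.43958547  0.65401096  0.06024095]
(np.float64(2.8885515139907265), array([[ 0.4516668 , -0.02103365,  0.0385    ],
       [ 0.44600071, -0.01788528,  0.036     ]]), array([318.5     , 199.828125]), array([322. , 192.5])) [66  0  5 20 64]
```

View pics/w4.png

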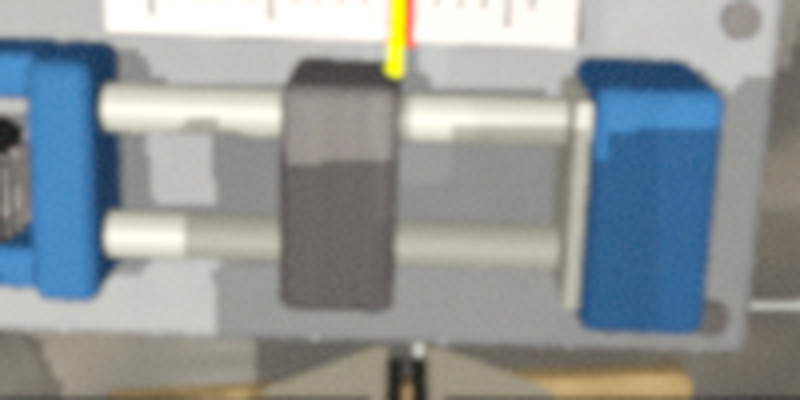

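The crop cut the mark off at its top edge. The pointer (397,40) has a thin red strip visible on its right. I'll measure again with the full mark in the window.

Run:
```python
from h import *
o,p=wrist()
b=(290,160,350,215); y=blob(p,'y',b); r=blob(p,'r',b); print(y[1],r[1])
for v in range(176,206,3):
    print(v,[int(c) for c in y[2][y[2][:,1]==v][:,0]],[int(c) for c in r[2][r[2][:,1]==v][:,0]])
cv2.imwrite('pics/w5.png',cv2.resize(p['image'][165:215,280:360],None,fx=10,fy=10,interpolation=cv2.INTER_CUBIC))
```

```text
[27 27  6 23 81] [29 22  6  5 21]
176 [] []
179 [] []
182 [] [319, 320, 321, 322, 323, 324]
185 [] [319, 322, 323]
188 [319, 320, 321, 322] []
191 [319, 320, 321, 322] []
194 [319, 320, 321, 322] []
197 [319, 320, 321] []
200 [319, 320, 321] []
203 [319, 320, 321] []
```

View pics/w5.png

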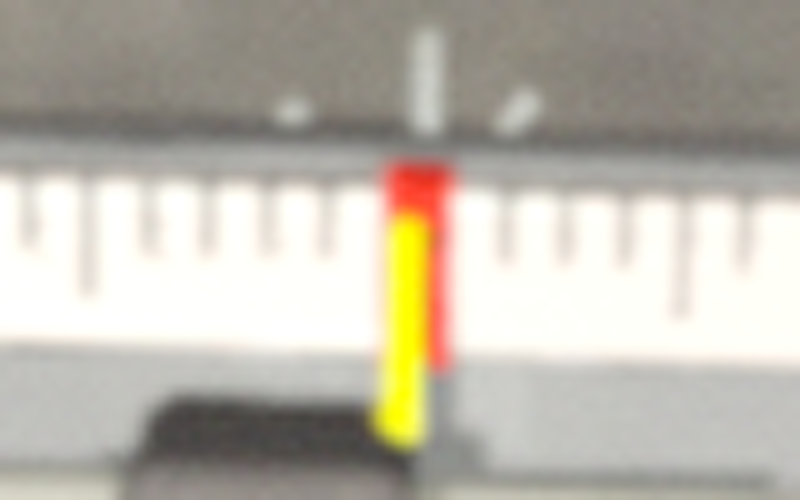

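The view from above shows the pointer tip (centre column 408) wholly inside the red band (387–452, centre 420). That is about 1.1 mm from its centre, inside the 3 mm tolerance. I'll raise the hand further and hand in.

Converted, -0.03 m / 0.25 = -0.12, 0.02 m / 0.25 = 0.08.

>>> send_path(deltas="0.08 0 -0.12 0 0 | 0.08 0 -0.12 0 0 | 0 0 0 0 0 | 0 0 0 0 0")

```text
clock: 10.4
position: [0.4412, -0.0206, 0.2898]
ee_rot: [0.069, 3.139, 0.002]
force: [0.1, 0.1, -0.3]
width: 0.004
gripper_force: 0.0
```

```bash
python3 -c "
from h import *
print(workorder.sign_off())"
```

```text
the job is handed in; nothing more can be done
None
```

The gap is set and the job is handed in at about 10.4 s: after three light strokes on the wheel, the pointer tip stands inside the red band, about 1.1 mm from its centre (tolerance 3 mm), and the hand is clear.

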